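# Lay up a two-piece blank under caul and weight in the gluing tray

## Robot

A 6-joint arm with a two-finger parallel gripper is mounted at the origin on the work surface. World frame = base frame: x ahead of the robot, y to its left, z up, the work surface at z = 0. Lengths are in m, angles in rad, forces in N, time in s.
With the tool pointing down it reaches from about 0.35 to 0.725 m from the base axis. Payload 4.3 kg.
Tool frame: the origin (TCP) lies midway between the tips of the shut fingers; the grasp point (between the pads) lies 19 mm behind it; z points along the fingers, x is the direction in which the jaws open and shut, and the axes are right-handed (so a half turn about z gives the same grasp; the last joint's range is limited). The gripper opens to 85 mm and grips with 20 to 120 N. Pads are 22 mm wide; open, the fingers measure 114 mm over their backs; the gripper's body (76 mm by 85 mm) begins 54 mm behind the grasp point. The pads swing forward as they close: fully open they stand 13 mm farther back than shut.
Start: joints at [-1.211, 0.377, 0.081, 1.274, 0, 1.46], TCP at [0.26, -0.513, 0.231] pointing down, gripper open.
Joint ranges: [-2.72, 2.72], [-0.84, 1.66], [-1.02, 1.22], [-1.77, 2.12], [-1.37, 1.28], [-3.14, 3.14]. Speed limits (rad/s): [2.57, 2.57, 3.14, 3.14, 3.14, 3.14].

## Interface

Orientations are given as a unit quaternion [w, x, y, z].
In Python, from station import read_state, capture, job_done gives the robot as it stands.
- The arm moves only by the shell command python3 -m creep 'ROWS' [FORCE]. ROWS is JSON, a list of rows, each a list of 7 numbers: the shift along the tool's x, y, z in mm, then the turn, a rotation vector about the tool's x, y, z in degrees, then the opening, from 0 (shut) to 1 (fully open). A call has 1 to 10 rows; each row is the pose to reach, as a shift and turn from the pose commanded when the call began, along the tool's axes at that moment; what a row does not reach only later rows make up. A row lasts 1/10 s, in which the tool goes at most 50 mm and 8.59 degrees, less where a joint would pass 70% of its speed; a pose out of reach is approached as far as the arm can. A call with a gripper value outside its range is refused whole. The fingers move at their own pace and stop on an object; FORCE is the grip in N (left out, the last holds). Time passes only in rows, so rows that repeat a pose let the fingers close. It gives the time, the measured TCP pose, the force and the opening at its end, in the units of the state.
- read_state(): the state, without advancing time (a new reading comes with each control period).
- capture(name): name is "scene" or "top" or "wrist"; returns a dict with "pixels" (480x640x3 uint8, blue, green, red), "intrinsics" (3x3 intrinsics, pixels), "rvec" (rotation vector, rad) and "tvec" (3), from world to camera coordinates, as OpenCV has them; the wrist camera has in their place "tool_from_camera" (4x4, takes a point from camera to tool coordinates, whose origin is the TCP and whose axes are the tool frame's). Camera axes: x right, y down, z forward; pixel columns grow to the right and rows downward; lengths in m; the calibration is good to about 2 mm. A picture is of the moment at which its call begins: read the wrist's pose just before it. There is no depth.
- job_done(): hands the job in, once; it reports no verdict.
The state is a dict: "t": time; "joints": joint angles; "joint_velocities": joint speeds; "joint_torque": joint torques, N m; "eef_pos": TCP position; "tool_rot": TCP orientation; "contact_force": force on the tool from outside, world axes, zero at the start; "wrist_torque": the same for the moment, N m; "gripper_width": opening from 0.0 (shut) to 1.0 (fully open).
Only numpy, scipy, OpenCV 4.12 (cv2) and the standard library are available. Lean on these libraries where they do the work, as an engineer would, in place of code of your own. Each camera call takes 0.05 s, during which the arm holds its last target.

## Task

Do a dry lay-up in the gluing tray: turn the small L-shaped elbow and the notched block so that they interlock and both lie flat on the tray floor, then lay the long plywood caul on top of the two along the tray, centred, and last set the steel weight flat in the middle of the caul. Leave the short offcut and the glue bottle where they are, and let go of everything.

Things in the scene. Friction and masses are not known exactly. Their poses are not given: they have to be found in the camera images.
- tray: Shallow tray, plywood floor, dark rim, fixed to the bench: outside 142 x 84, 13 mm high; inside 126 (x) x 68 (y); floor 6 thick, rim 8 wide and 7 above the floor. Origin: centre of underside, z up; same after half a turn. Fit: all axes parallel, elbow origin at x -31, notched block at x +17 mm, y 0 (or the whole turned half round); 4 to 8 mm of play.
- elbow: Loose L of pale wood, 56 x 56 over all, 32 mm thick, about 65 g. Origin: centre of the 56 x 56 outline, underside, z up. Bar at x -28..0, y -28..28; nose at x 0..28, y 4..28 mm; the rest is missing. Grasp over the bar's ends, 56 mm apart along y at x -14, fingertips about 10 mm above its underside, to clear the tray rim.
- notched: Loose block of pale wood with a corner cut out, 84 x 56 over all, 32 mm thick, about 110 g. Origin: centre of the 84 x 56 outline, underside, z up. Block at x -14..42, y -28..28; tongue at x -42..-14, y -28..-4 mm; the notch beside it takes the elbow's nose. Grasp across the block, 56 mm along y at x 14, fingertips about 10 mm above its underside.
- caul: Loose plywood board (the caul), the longest one, 110 (x) x 50 (y) x 18 (z) mm, 80 g. Origin: centre of the underside; z up. Lying on the two blanks its underside is 38 mm above the bench.
- weight: Loose dark steel block, 64 (x) x 40 (y) x 36 (z) mm, about 0.7 kg. Origin: centre of the underside; z up. On the caul its underside is 56 mm above the bench.
- offcut: Short loose board of darker wood, 60 x 36 x 18 mm, not part of the job. Origin: centre of the underside.
- glue: White plastic glue bottle with grey cap, standing, 52 mm across and 130 mm tall, not part of the job. Origin: centre of the underside.
There are look-alikes about, which are no part of the job. Leave any black or blue look-alike of the caul alone.

How it is judged:
By the outcome, as a careful person would: the job done as asked, in the order asked, and still so for the second after the job is handed in, with the robot touching nothing.
It also fails if it takes over 120 s, if anything falls off the work surface, if the arm or the gripper's body presses on something with over 40 N, if the wrist force passes 120 N, or if a joint passes its speed limit or range.

## Working session

There is one attempt and no reset: what is moved stays moved. The work goes in short steps, Python scripts to look and compute and a shell command to move; the robot and the scene stay as the last step left them, time stands still between calls to the robot, and variables do not carry over. Pictures are saved under pics/ and viewed, and the job is handed in when it is done.

```bash
ls; mkdir -p pics; python3 - <<'E'
from station import *
import cv2
s=read_state();print(s)
for n in ["scene","top","wrist"]:
    c=capture(n);cv2.imwrite(f"pics/{n}0.png",c["pixels"]);print({k:v for k,v in c.items() if k!="pixels"})
E
```

```text
pics
{'t': 0.0, 'joints': array([-1.21129342e+00,  3.78091370e-01,  7.96607018e-02,  1.27439308e+00,
        1.66708634e-05,  1.46049398e+00]), 'joint_velocities': array([-0.00203171,  0.00014666, -0.00193685, -0.00147889, -0.0004649 ,
        0.00088991]), 'joint_torque': array([ 4.57285423e-04, -4.63597047e+01,  2.69880706e+01,  2.07207684e-02,
        6.01095689e-05, -1.86309660e-05]), 'eef_pos': array([ 0.26009322, -0.51209826,  0.23035819]), 'tool_rot': array([-6.28742514e-04,  8.52264966e-01, -5.23109358e-01, -7.95211309e-04]), 'contact_force': array([ 0.31678286,  0.25367564, -0.27329689]), 'wrist_torque': array([ 0.0151262 , -0.06795339,  0.0267226 ]), 'gripper_width': 0.9963832923607516}
{'intrinsics': array([[624.84917158,   0.        , 320.371924  ],
       [  0.        , 624.84917158, 229.09731181],
       [  0.        ,   0.        ,   1.        ]]), 'rvec': array([ 1.62639301,  2.01642248, -0.77868352]), 'tvec': array([ 0.08506387, -0.31423742,  1.62486372])}
{'intrinsics': array([[447.12519611,   0.        , 322.54764393],
       [  0.        , 447.12519611, 236.86644948],
       [  0.        ,   0.        ,   1.        ]]), 'rvec': array([ 2.1559328 , -2.15690262,  0.13348527]), 'tvec': array([0.02932446, 0.48819392, 0.91859878])}
{'intrinsics': array([[340.38220873,   0.        , 320.82544883],
       [  0.        , 340.38220873, 237.55517366],
       [  0.        ,   0.        ,   1.        ]]), 'tool_from_camera': array([[ 9.99999803e-01,  6.22989440e-04,  7.04204648e-05,
         3.11799271e-04],
       [-6.18386430e-04,  9.61580007e-01,  2.74524149e-01,
        -7.02930265e-02],
       [ 1.03310735e-04, -2.74524139e-01,  9.61580203e-01,
        -1.42258113e-01],
       [ 0.00000000e+00,  0.00000000e+00,  0.00000000e+00,
         1.00000000e+00]])}
```

View pics/top0.png

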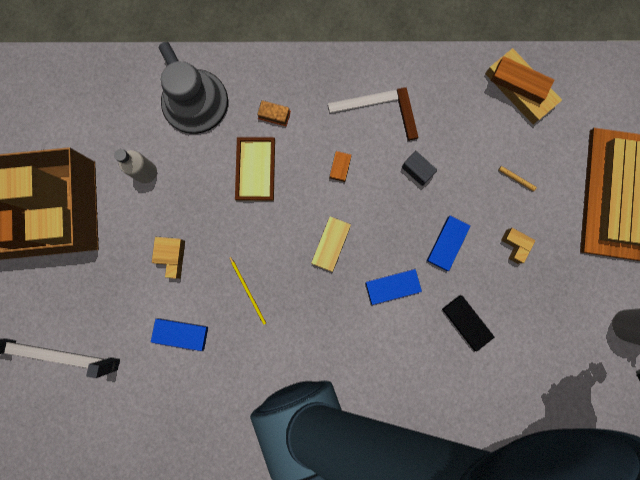

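View pics/scene0.png

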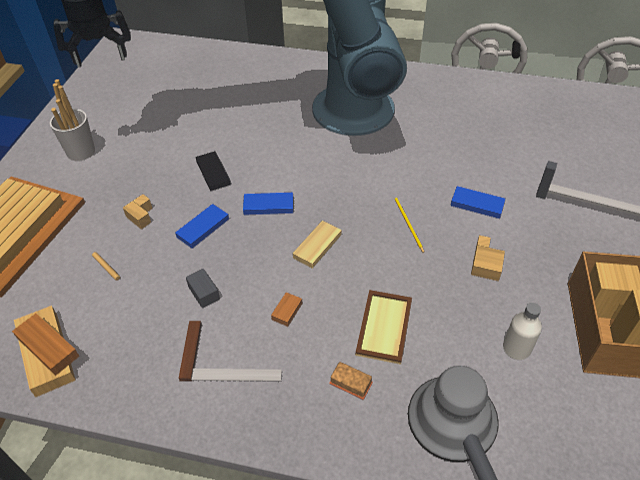

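View pics/wrist0.png

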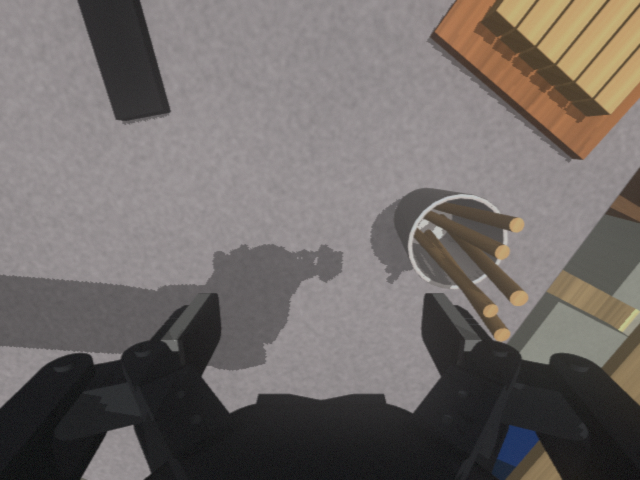

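```bash
python3 - <<'E'
import cv2,numpy as np
a=cv2.imread("pics/top0.png");b=cv2.imread("pics/scene0.png")
def cr(im,u,v,r,s): return cv2.resize(im[v-r:v+r,u-r:u+r],(s,s),interpolation=cv2.INTER_CUBIC)
r1=np.hstack([cr(a,518,244,33,266),cr(a,169,256,33,266),cr(a,331,244,33,266)])
r2=np.hstack([cr(b,140,210,33,266),cr(b,488,257,33,266),cr(b,317,243,33,266)])
cv2.imwrite("pics/crops0.png",np.vstack([r1,r2]))
r1=np.hstack([cr(a,255,169,40,400),cr(a,419,168,40,400)])
cv2.imwrite("pics/crops1.png",r1)
E
cat > h.py <<'E'
import numpy as np,cv2
from station import *
from scipy.spatial.transform import Rotation as R
def ray(c,uv,z,T=None):
    """pixel(s)->world at height z. T: world_from_camera 4x4"""
    uv=np.atleast_2d(np.array(uv,float));K=c["intrinsics"]
    if T is None:T=wfc(c)
    d=(np.c_[uv,np.ones(len(uv))]@np.linalg.inv(K).T)@T[:3,:3].T
    o=T[:3,3];return o+d*((z-o[2])/d[:,2])[:,None]
def wfc(c,s=None):
    T=np.eye(4)
    if "rvec" in c:
        r=cv2.Rodrigues(c["rvec"])[0];T[:3,:3]=r.T;T[:3,3]=-r.T@c["tvec"]
    else:
        W=np.eye(4);W[:3,:3]=rot(s);W[:3,3]=s["eef_pos"];T=W@c["tool_from_camera"]
    return T
def rot(s): q=s["tool_rot"];return R.from_quat([q[1],q[2],q[3],q[0]]).as_matrix()
def proj(c,P,T=None):
    if T is None:T=wfc(c)
    P=np.atleast_2d(P);p=(P-T[:3,3])@T[:3,:3]
    p=p@c["intrinsics"].T;return p[:,:2]/p[:,2:]
L_E=np.array([[-28,-28],[0,-28],[0,4],[28,4],[28,28],[-28,28]])/1e3
L_N=np.array([[-42,-28],[42,-28],[42,28],[-14,28],[-14,-4],[-42,-4]])/1e3
def box(a,b): return np.array([[-a,-b],[a,-b],[a,b],[-a,b]])/2e3
L_C=box(110,50);L_W=box(64,40);L_T=box(142,84);L_TI=box(126,68);L_O=box(60,36)
def pl(poly,x,y,th,z):
    c,s=np.cos(th),np.sin(th);q=poly@np.array([[c,s],[-s,c]])+[x,y];return np.c_[q,np.full(len(q),z)]
def tool(s=None):
    """print the tool pose; yaw = angle of tool x axis in world"""
    s=s or read_state();M=rot(s);return s["eef_pos"],np.degrees(np.arctan2(M[1,0],M[0,0])),M
def delta(s,p,yaw_deg):
    """row (mm, deg) to go to TCP p, pointing straight down, tool x at yaw (mod 180 nearest unless exact)"""
    M=rot(s);y=np.radians(yaw_deg);c,n=np.cos(y),np.sin(y)
    G=np.array([[c,n,0],[n,-c,0],[0,0,-1.]])
    d=M.T@(np.array(p)-s["eef_pos"])*1e3
    return np.round(np.r_[d,R.from_matrix(M.T@G).as_rotvec(degrees=True)],1)
E
```

```text
(no output)
```

View pics/crops0.png

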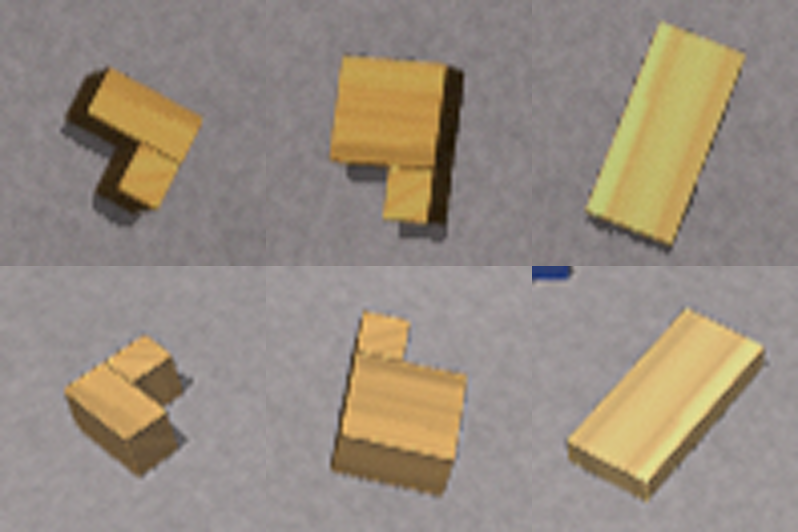

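View pics/crops1.png

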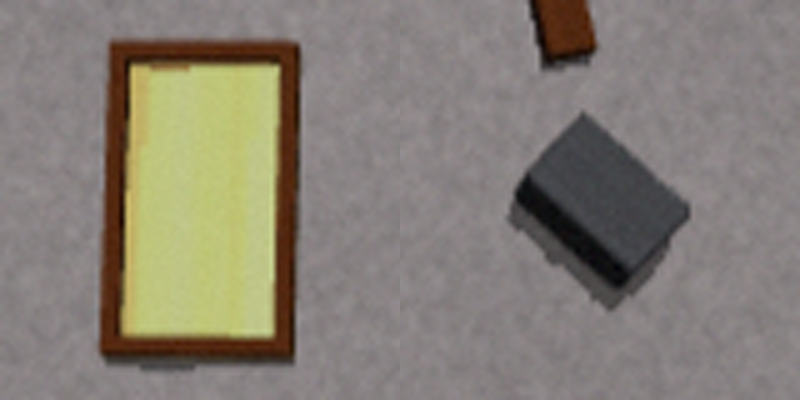

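```bash
cat > fit.py <<'E'
from h import *
from scipy.optimize import least_squares
def fit(c,poly,z,uv,T=None):
    uv=np.array(uv,float);w=ray(c,uv,z,T)[:,:2]
    # rigid init (Kabsch)
    A=poly-poly.mean(0);B=w-w.mean(0);th=np.arctan2((A[:,0]*B[:,1]-A[:,1]*B[:,0]).sum(),(A*B).sum())
    m=w.mean(0)-np.array([[np.cos(th),-np.sin(th)],[np.sin(th),np.cos(th)]])@poly.mean(0)
    r=least_squares(lambda p:(proj(c,pl(poly,*p,z),T)-uv).ravel(),[m[0],m[1],th])
    return r.x,np.sqrt((r.fun**2).mean())
E
python3 - <<'E'
from fit import *
c=capture("top")
k=66/266
def go(n,poly,z,o,s,pts):
    p,e=fit(c,poly,z,np.array(o)+(np.array(pts,float)+.5)*s-.5);print(n,np.round(p[:2]*1e3,1),np.round(np.degrees(p[2]),1),"rms px",round(e,2))
    cv2.polylines(im,[np.round(proj(c,pl(poly,*p,z))*4).astype(int).reshape(-1,1,2)],True,(0,0,255),1)
im=cv2.resize(c["pixels"],None,fx=4,fy=4,interpolation=cv2.INTER_CUBIC)
go("elbow",L_E,.032,(485,211),k,[(108,68),(88,110),(138,147),(118,192),(160,210),(203,120)])
go("notched",L_N,.032,(136,223),k,[(163,222),(180,64),(76,56),(65,160),(122,167),(118,219)])
go("caul",L_C,.018,(298,211),k,[(56,212),(140,243),(213,55),(128,22)][1:]+[(56,212)])
go("weight",L_W,.036,(379,128),.2,[(183,113),(115,183),(225,275),(290,208)][1:]+[(183,113)])
go("tray",L_T,.013,(215,129),.2,[(299,42),(110,42),(101,353),(294,355)][1:]+[(299,42)])
go("offcut?",L_O,.018,(0,0),1,[(335,151),(330,179),(346,182),(351,154)])
cv2.imwrite("pics/fit0.png",np.hstack([im[560:1160,700:1100],im[850:1450,1850:2250]][:0]+[cv2.resize(im[500:1400,480:2240],(800,409))]))
def cr(u,v): return im[4*v-130:4*v+130,4*u-130:4*u+130]
cv2.imwrite("pics/fit1.png",np.vstack([np.hstack([cr(518,244),cr(169,256),cr(331,244)]),np.hstack([cr(419,168),cr(255,150),cr(255,185)])]))
E
```

```text
elbow [ 469.8 -383.4] 151.0 rms px 0.55
notched [445.4 360.9] -4.2 rms px 0.29
caul [475.5  11. ] -21.0 rms px 0.43
weight [ 640. -179.] -132.9 rms px 0.59
tray [643.7 178.5] 179.8 rms px 0.13
offcut? [645.5 -10.3] 169.6 rms px 0.66
```

View pics/fit1.png

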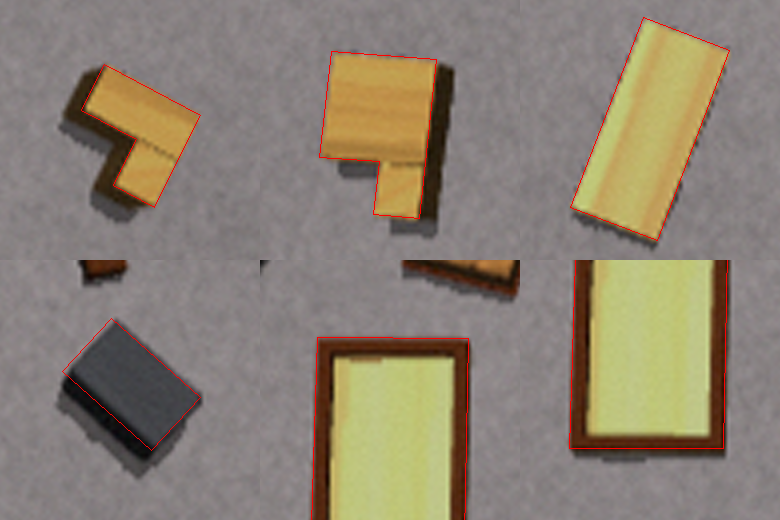

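```bash
python3 - <<'E'
from h import *
s=read_state();print(s['t'],delta(s,[.482,-.390,.17],61))
E
```

```text
0.2 [-8.600e+00 -2.532e+02  6.080e+01 -1.000e-01  0.000e+00 -1.241e+02]
```

Candidates (top image pixels), and which I choose:
- **Elbow:** the small L at (518,244). The bigger L at (170,256) is the notched block, and the L-square at (390,105) is a tool.
- **Caul:** the pale board at (331,244). The blue boards at (449,243), (393,286) and (180,334) and the black one at (468,322) are look-alikes. The stacked boards at (525,85) are not part of the job.
- **Weight:** the dark block at (419,168).
- **Offcut:** (340,166), leave it. **Glue:** (130,163), leave it.
- **Tray:** (255,169).

The crops show the elbow, notched block and caul lying flat with the right handedness. The fitted outlines match to about half a pixel.

```bash
python3 -m creep '[[-9,-253,61,0,0,-80,1],[-9,-253,61,0,0,-80,1],[-9,-253,61,0,0,-80,1],[-9,-253,61,0,0,-80,1],[-9,-253,61,0,0,-80,1],[-9,-253,61,0,0,-80,1],[-9,-253,61,0,0,-80,1],[-9,-253,61,0,0,-80,1],[-9,-253,61,0,0,-80,1],[-9,-253,61,0,0,-80,1]]' 40; python3 -m creep '[[0,0,0,0,0,-44,1],[0,0,0,0,0,-44,1],[0,0,0,0,0,-44,1],[0,0,0,0,0,-44,1],[0,0,0,0,0,-44,1],[0,0,0,0,0,-44,1],[0,0,0,0,0,-44,1]]'
cat > look.py <<'E'
from fit import *
import sys
# look.py name : wrist picture with grid of known pose
def wrist(name):
    s=read_state();c=capture("wrist");T=wfc(c,s);cv2.imwrite(f"pics/{name}.png",c["pixels"]);return s,c,T
E
python3 - <<'E'
from look import *
s,c,T=wrist("w1");print(s['t'],tool(s)[:2],s['joints'].round(3))
im=c["pixels"].copy()
for z in(0.032,):
  cv2.polylines(im,[np.round(proj(c,pl(L_E,.4698,-.3834,np.radians(151),z),T)).astype(int).reshape(-1,1,2)],True,(0,0,255),1)
cv2.imwrite("pics/w1o.png",im)
E
```

```text
t: 1.2
eef_pos: [0.4818, -0.3899, 0.1699]
tool_rot: [-0.0, 0.989, 0.149, -0.0]
contact_force: [-0.3, -0.1, -0.1]
gripper_width: 0.997
t: 1.9
eef_pos: [0.4817, -0.3901, 0.1701]
tool_rot: [-0.0, 0.863, 0.506, -0.0]
contact_force: [0.3, 1.0, -0.3]
gripper_width: 1.0
1.9 (array([ 0.4817247 , -0.3900925 ,  0.17011021]), np.float64(60.77125212750621)) [-0.783  0.491  0.097  1.178 -0.    -0.273]
```

View pics/w1o.png

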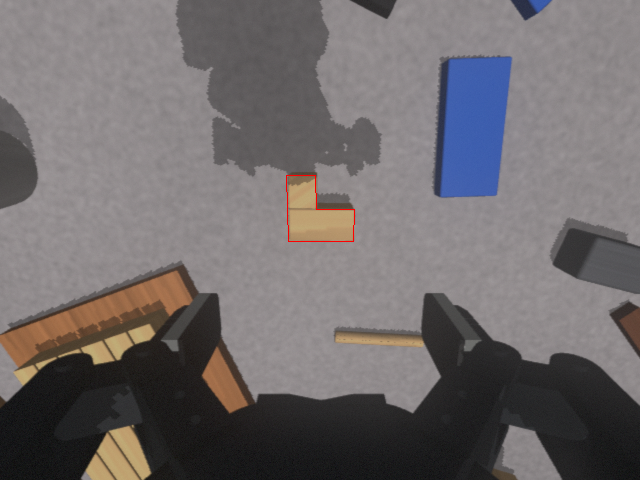

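The wrist view shows the elbow at (320,208), and the predicted outline lies on it to within about 1 px. I'm going down to grasp it.

```bash
python3 -m creep '[[0,0,40,0,0,0,1],[0,0,80,0,0,0,1],[0,0,120,0,0,0,1],[0,0,145,0,0,0,1],[0,0,158,0,0,0,1],[0,0,165,0,0,0,1],[0,0,165,0,0,0,1]]' 40; python3 -m creep '[[0,0,0,0,0,0,0.3],[0,0,0,0,0,0,0.3],[0,0,0,0,0,0,0.3],[0,0,0,0,0,0,0.3],[0,0,0,0,0,0,0.3],[0,0,0,0,0,0,0.3],[0,0,0,0,0,0,0.3],[0,0,0,0,0,0,0.3]]' 40
```

```text
t: 2.65
eef_pos: [0.482, -0.3903, 0.0053]
tool_rot: [0.0, 0.862, 0.507, -0.0]
contact_force: [0.5, 0.3, 0.8]
gripper_width: 0.998
t: 3.45
eef_pos: [0.4831, -0.3914, 0.0072]
tool_rot: [0.002, 0.862, 0.507, 0.001]
contact_force: [-0.1, 0.2, 6.1]
gripper_width: 0.645
```

```bash
python3 -m creep '[[0,0,-20,0,0,0,0.3],[0,0,-50,0,0,0,0.3],[0,0,-90,0,0,0,0.3],[0,0,-120,0,0,0,0.3],[0,0,-120,0,0,0,0.3],[0,0,-120,0,0,0,0.3]]' 50
python3 - <<'E'
from look import *
s,c,T=wrist("w2");print(s['t'],tool(s)[:2],s['contact_force'],s['gripper_width'])
for n in("scene",):
  d=capture(n);x=d["pixels"];cv2.imwrite("pics/s2.png",x)
E
```

```text
t: 4.05
eef_pos: [0.4823, -0.3906, 0.1262]
tool_rot: [0.001, 0.862, 0.507, 0.0]
contact_force: [-0.8, 0.2, -1.1]
gripper_width: 0.645
4.05 (array([ 0.48232584, -0.39063659,  0.12619078]), np.float64(60.91806019011244)) [-0.80418184  0.16005095 -1.12475245] 0.6450469884716824
```

View pics/w2.png

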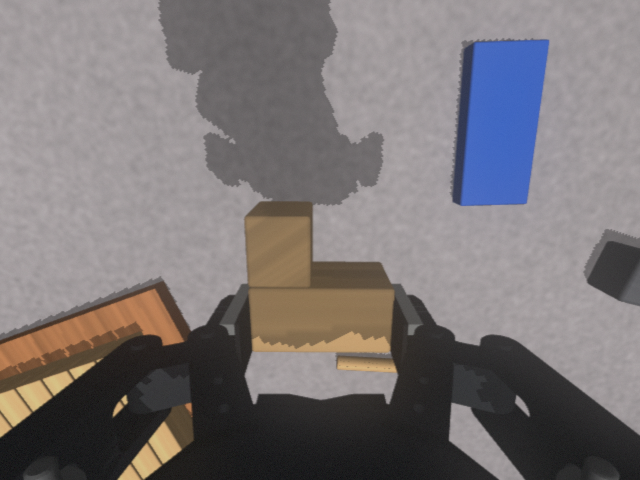

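```bash
cat >> look.py <<'E'
def inhand(poly,off,yawrel,zu,h,s):
    """poly in part frame; off: origin in tool xy (mm); yawrel: angle of part x in tool x (deg, world ccw sense); zu underside above TCP (world up, m)"""
    M=rot(s);y=np.radians(yawrel)
    out=[]
    for z in(zu,zu+h):
        q=poly@np.array([[np.cos(y),-np.sin(y)],[-np.sin(y),-np.cos(y)]])  # mirrored into tool axes (z down)
        q=q+np.array(off)/1e3
        out.append(s["eef_pos"]+np.c_[q,np.full(len(q),-z)]@M.T)
    return out
def draw(im,c,T,P,col):
    cv2.polylines(im,[np.round(proj(c,P,T)).astype(int).reshape(-1,1,2)],True,col,1)
E
python3 - <<'E'
from look import *
s=read_state();c=capture("wrist");T=wfc(c,s);M=rot(s)
# origin in tool xy at grasp
d=M.T@(np.array([.4698,-.3834,0])-np.array([.4831,-.3914,0.0072]))*1e3;print(d, tool(s)[1])
im=c["pixels"].copy()
b,t=inhand(L_E,d[:2],90,-.0072,.032,s)
draw(im,c,T,b,(0,255,0));draw(im,c,T,t,(0,0,255));print(proj(c,t,T).round(0))
cv2.imwrite("pics/w2o.png",cv2.resize(im[180:380,200:440],None,fx=3,fy=3))
E
```

```text
[  0.52188141 -15.49423407   7.23784156] 60.917019838844396
[[392. 354.]
 [396. 289.]
 [311. 289.]
 [310. 217.]
 [242. 217.]
 [251. 354.]]
```

View pics/w2o.png

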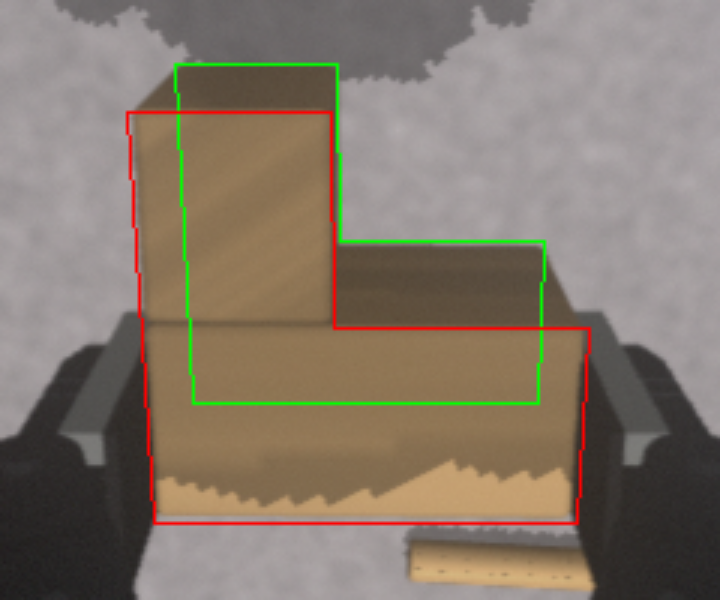

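The elbow hangs level and matches the predicted outline. Its origin is about (0,-15) mm in tool axes and its underside about 8 mm below the TCP. Next I carry it to above the tray and turn it.

```bash
python3 - <<'E'
from h import *
s=read_state();print(s['t'],delta(s,[.54,-.106,.150],145))
E
```

```text
4.2 [ 2.763e+02 -8.600e+01 -2.590e+01 -1.000e-01 -2.000e-01 -8.410e+01]
```

```bash
python3 -m creep '[[276,-86,-26,0,0,-84,0.3],[276,-86,-26,0,0,-84,0.3],[276,-86,-26,0,0,-84,0.3],[276,-86,-26,0,0,-84,0.3],[276,-86,-26,0,0,-84,0.3],[276,-86,-26,0,0,-84,0.3],[276,-86,-26,0,0,-84,0.3],[276,-86,-26,0,0,-84,0.3],[276,-86,-26,0,0,-84,0.3],[276,-86,-26,0,0,-84,0.3]]'
python3 - <<'E'
from h import *
s=read_state();print(s['t'],delta(s,[.5974,.1788,.150],229), s['joints'])
E
```

```text
t: 5.2
eef_pos: [0.5397, -0.1065, 0.1497]
tool_rot: [-0.002, 0.299, 0.954, -0.0]
contact_force: [0.2, 0.4, -1.0]
gripper_width: 0.644
5.2 [ 1.152e+02  2.673e+02 -3.000e-01  1.000e-01 -2.000e-01 -8.370e+01] [-3.10136348e-01  3.66409102e-01 -1.49801796e-01  1.05776038e+00
 -1.27108139e-04 -1.27443424e+00]
```

```bash
python3 -m creep '[[115,267,0,0,0,-84,0.3],[115,267,0,0,0,-84,0.3],[115,267,0,0,0,-84,0.3],[115,267,0,0,0,-84,0.3],[115,267,0,0,0,-84,0.3],[115,267,0,0,0,-84,0.3],[115,267,0,0,0,-84,0.3],[115,267,0,0,0,-84,0.3],[115,267,0,0,0,-84,0.3],[115,267,0,0,0,-84,0.3]]'
python3 -m creep '[[0,0,30,0,0,-41,0.3],[0,0,30,0,0,-41,0.3],[0,0,30,0,0,-41,0.3],[0,0,30,0,0,-41,0.3],[0,0,30,0,0,-41,0.3],[0,0,30,0,0,-41,0.3],[0,0,30,0,0,-41,0.3]]'
python3 - <<'E'
from look import *
s=read_state();c=capture("wrist");T=wfc(c,s)
print(s['t'],tool(s)[:2],s['joints'].round(2))
im=c["pixels"].copy()
for P in(L_T,L_TI):draw(im,c,T,pl(P,.6437,.1785,np.radians(-.2),.013),(0,0,255))
draw(im,c,T,pl(L_TI,.6437,.1785,np.radians(-.2),.006),(255,0,255))
b,t=inhand(L_E,(0,-15),90,-.008,.032,s);draw(im,c,T,b,(0,255,0));draw(im,c,T,t,(0,255,0))
cv2.imwrite("pics/w3o.png",im)
E
```

```text
t: 6.2
eef_pos: [0.599, 0.1775, 0.1492]
tool_rot: [-0.002, -0.417, 0.909, 0.0]
contact_force: [1.3, 0.1, -0.5]
gripper_width: 0.646
t: 6.9
eef_pos: [0.5994, 0.1772, 0.12]
tool_rot: [-0.001, -0.706, 0.708, 0.001]
contact_force: [0.1, 0.2, -1.4]
gripper_width: 0.643
6.9 (array([0.59938043, 0.17723942, 0.1200408 ]), np.float64(-90.22208487132816)) [ 0.19  0.53  0.03  1.07 -0.   -2.95]
```

View pics/w3o.png

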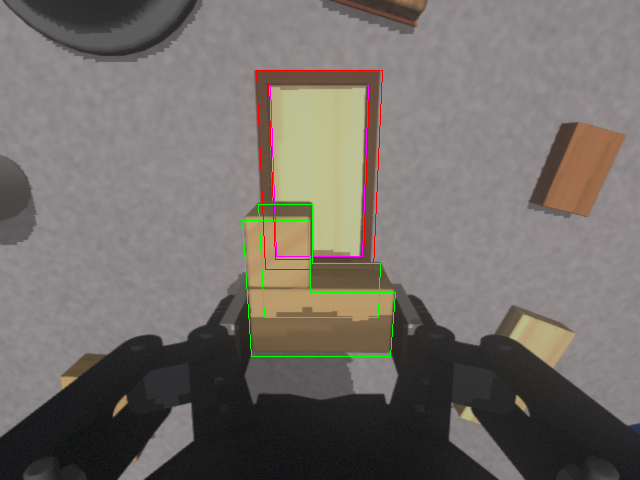

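```bash
python3 - <<'E'
from h import *
s=read_state();print(s['t'],delta(s,[.5974,.179,.040],-90.2))
E
```

```text
6.95 [-1.8  2.  80.3  0.1 -0.  -0. ]
```

```bash
python3 -m creep '[[-2,2,30,0,0,0,0.3],[-2,2,60,0,0,0,0.3],[-2,2,80,0,0,0,0.3],[-2,2,80,0,0,0,0.3],[-2,2,80,0,0,0,0.3]]'
python3 - <<'E'
from look import *
s=read_state();c=capture("wrist");T=wfc(c,s)
print(s['t'],tool(s)[:2],delta(s,[.5974,.179,.017],-90.2))
im=c["pixels"].copy()
for P in(L_T,L_TI):draw(im,c,T,pl(P,.6437,.179,np.radians(-.2),.013),(0,0,255))
cv2.imwrite("pics/w4o.png",im)
E
```

```text
t: 7.45
eef_pos: [0.5979, 0.1794, 0.0412]
tool_rot: [-0.0, -0.706, 0.708, 0.0]
contact_force: [0.1, -0.5, -0.4]
gripper_width: 0.647
7.45 (array([0.59786266, 0.17935261, 0.04124299]), np.float64(-90.1266026268548)) [ 0.3  0.4 24.2  0.1 -0.   0.1]
```

View pics/w4o.png

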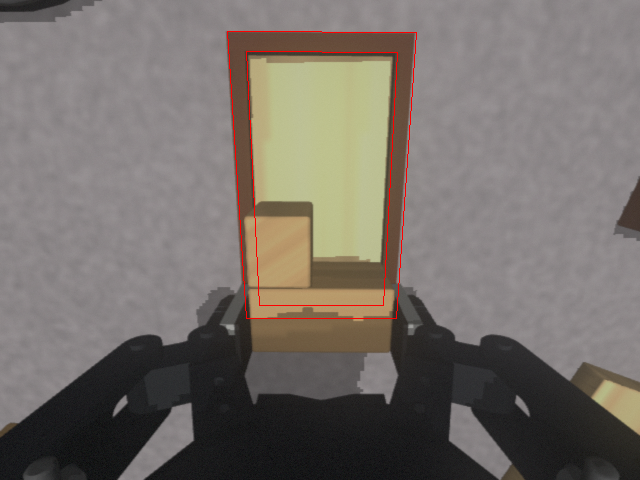

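```bash
python3 -m creep '[[0,0,10,0,0,0,0.3],[0,0,18,0,0,0,0.3],[0,0,22,0,0,0,0.3],[0,0,25,0,0,0,0.3],[0,0,27,0,0,0,0.3],[0,0,27,0,0,0,0.3]]'
```

```text
t: 8.1
eef_pos: [0.598, 0.1794, 0.014]
tool_rot: [-0.0, -0.707, 0.708, 0.0]
contact_force: [-0.2, 0.6, -0.4]
gripper_width: 0.643
```

No contact yet, so I lower it a little further.

```bash
python3 -m creep '[[0,0,0.7,0,0,0,0.3],[0,0,1.4,0,0,0,0.3],[0,0,1.4,0,0,0,0.3]]';python3 -m creep '[[0,0,0.7,0,0,0,0.3],[0,0,1.4,0,0,0,0.3],[0,0,1.4,0,0,0,0.3]]'
```

```text
t: 8.4
eef_pos: [0.5985, 0.1795, 0.0133]
tool_rot: [0.0, -0.707, 0.708, -0.0]
contact_force: [-0.4, 0.2, 0.7]
gripper_width: 0.645
t: 8.7
eef_pos: [0.5986, 0.1795, 0.0133]
tool_rot: [0.0, -0.707, 0.708, -0.0]
contact_force: [-3.4, -0.7, 11.4]
gripper_width: 0.646
```

```bash
python3 -m creep '[[0,0,-1,0,0,0,0.8],[0,0,-1,0,0,0,0.9],[0,0,-1,0,0,0,0.9],[0,0,-1,0,0,0,1],[0,0,-1,0,0,0,1]]';python3 -m creep '[[0,0,-30,0,0,0,1],[0,0,-75,0,0,0,1],[0,0,-110,0,0,0,1],[0,0,-150,0,0,0,1],[0,0,-150,0,0,0,1]]'
python3 - <<'E'
from look import *
s=read_state();c=capture("wrist");T=wfc(c,s)
print(s['t'],tool(s)[:2])
im=c["pixels"].copy()
for P in(L_T,L_TI):draw(im,c,T,pl(P,.6437,.179,np.radians(-.2),.013),(0,0,255))
draw(im,c,T,pl(L_E,.6127,.179,np.radians(-.2),.038),(0,255,0))
cv2.imwrite("pics/w5o.png",im)
E
```

```text
t: 9.2
eef_pos: [0.5981, 0.1794, 0.0122]
tool_rot: [-0.0, -0.707, 0.708, 0.0]
contact_force: [-0.6, -0.3, -0.4]
gripper_width: 0.998
t: 9.7
eef_pos: [0.6022, 0.1802, 0.1692]
tool_rot: [0.005, -0.707, 0.708, -0.003]
contact_force: [1.6, 0.5, 1.0]
gripper_width: 0.997
9.7 (array([0.6021672 , 0.18020487, 0.16920471]), np.float64(-90.08236368597339))
```

View pics/w5o.png

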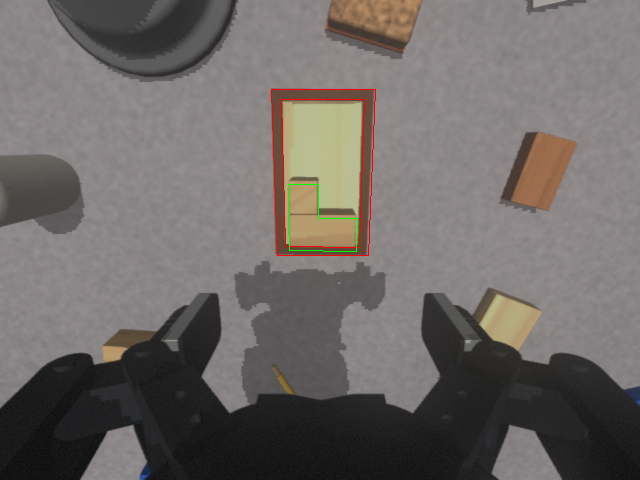

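The elbow is seated in the tray, within about 2 mm of nominal. The notched block is next.

```bash
python3 - <<'E'
from h import *
s=read_state();print(s['t'],delta(s,[.4594,.3599,.17],-5))
E
```

```text
9.75 [-179.7  141.6   -4.6   -0.4   -0.2  -85.1]
```

```bash
python3 -m creep '[[-180,142,-5,0,0,85,1],[-180,142,-5,0,0,85,1],[-180,142,-5,0,0,85,1],[-180,142,-5,0,0,85,1],[-180,142,-5,0,0,85,1],[-180,142,-5,0,0,85,1],[-180,142,-5,0,0,85,1],[-180,142,-5,0,0,85,1],[-180,142,-5,0,0,85,1],[-180,142,-5,0,0,85,1]]'
python3 -m creep '[[0,0,0,0,0,85,1],[0,0,0,0,0,85,1],[0,0,0,0,0,85,1],[0,0,0,0,0,85,1],[0,0,0,0,0,85,1],[0,0,0,0,0,85,1],[0,0,0,0,0,85,1],[0,0,0,0,0,85,1],[0,0,0,0,0,85,1],[0,0,0,0,0,85,1]]'
python3 - <<'E'
from h import *
s=read_state();print(s['t'],delta(s,[.4594,.3599,.17],85.8),s['joints'].round(2))
E
```

```text
t: 10.75
eef_pos: [0.4555, 0.3591, 0.1656]
tool_rot: [-0.001, -0.044, 0.999, -0.001]
contact_force: [1.1, -0.3, 0.4]
gripper_width: 0.998
t: 11.75
eef_pos: [0.4556, 0.359, 0.1656]
tool_rot: [-0.0, 0.642, 0.766, -0.001]
contact_force: [-0.2, -0.2, -0.4]
gripper_width: 0.998
11.75 [ 0.2  3.9 -4.4 -0.1  0.1 14.3] [ 0.56  0.41 -0.03  1.13 -0.    0.38]
```

```bash
python3 -m creep '[[0,4,-4,0,0,14.3,1],[0,4,-4,0,0,14.3,1],[0,4,-4,0,0,14.3,1]]'
python3 - <<'E'
from look import *
s=read_state();c=capture("wrist");T=wfc(c,s)
print(s['t'],tool(s)[:2],delta(s,[.4594,.3599,.003],85.8))
im=c["pixels"].copy()
draw(im,c,T,pl(L_N,.4454,.3609,np.radians(-4.2),.032),(0,0,255))
cv2.imwrite("pics/w6o.png",im)
E
```

```text
t: 12.05
eef_pos: [0.4597, 0.3599, 0.1699]
tool_rot: [-0.0, 0.731, 0.683, -0.001]
contact_force: [0.3, -0.7, 0.0]
gripper_width: 1.0
12.05 (array([0.45972199, 0.35985051, 0.16989946]), np.float64(86.09017747333537)) [ 3.000e-01  0.000e+00  1.669e+02 -1.000e-01  1.000e-01  3.000e-01]
```

View pics/w6o.png

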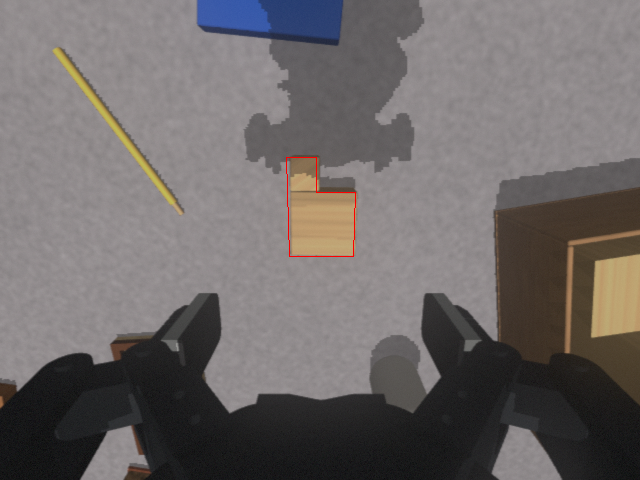

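```bash
python3 -m creep '[[0,0,40,0,0,0,1],[0,0,80,0,0,0,1],[0,0,120,0,0,0,1],[0,0,147,0,0,0,1],[0,0,160,0,0,0,1],[0,0,166,0,0,0,1],[0,0,166,0,0,0,1]]' 50; python3 -m creep '[[0,0,0,0,0,0,0.3],[0,0,0,0,0,0,0.3],[0,0,0,0,0,0,0.3],[0,0,0,0,0,0,0.3],[0,0,0,0,0,0,0.3],[0,0,0,0,0,0,0.3],[0,0,0,0,0,0,0.3]]' 50;python3 -m creep '[[0,0,-20,0,0,0,0.3],[0,0,-50,0,0,0,0.3],[0,0,-90,0,0,0,0.3],[0,0,-130,0,0,0,0.3],[0,0,-130,0,0,0,0.3]]'
python3 - <<'E'
from look import *
s=read_state();c=capture("wrist");T=wfc(c,s)
print(s['t'],tool(s)[:2],delta(s,[.6747,.179,.14],90))
im=c["pixels"].copy()
b,t=inhand(L_N,(0,-14),-90+180,-.006,.032,s)
b,t=inhand(L_N,(0,14-28),-90,-.006,.032,s)
draw(im,c,T,b,(0,255,0));draw(im,c,T,t,(0,0,255))
cv2.imwrite("pics/w7o.png",im)
E
```

```text
t: 12.8
eef_pos: [0.4604, 0.3603, 0.0054]
tool_rot: [0.0, 0.731, 0.683, -0.0]
contact_force: [0.0, -0.3, -0.2]
gripper_width: 1.002
t: 13.5
eef_pos: [0.4619, 0.3613, 0.0074]
tool_rot: [0.0, 0.731, 0.683, 0.002]
contact_force: [-0.0, 0.1, 6.3]
gripper_width: 0.644
t: 14.0
eef_pos: [0.4641, 0.3627, 0.1422]
tool_rot: [0.001, 0.731, 0.683, 0.006]
contact_force: [1.4, 0.8, -0.2]
gripper_width: 0.647
14.0 (array([0.46414772, 0.36269161, 0.14219207]), np.float64(86.0932130614899)) [-168.9  222.6    3.2    0.6   -0.4   -3.9]
```

View pics/w7o.png

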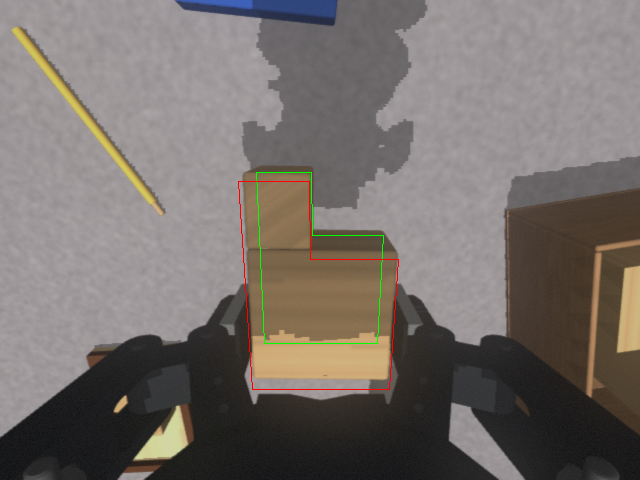

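```bash
python3 - <<'E'
from look import *
s=read_state();c=capture("wrist");T=wfc(c,s)
im=c["pixels"].copy()
b,t=inhand(L_N,(0,-16.5),-90,-.0085,.032,s)
print(proj(c,t,T).round())
draw(im,c,T,b,(0,255,0));draw(im,c,T,t,(0,0,255))
cv2.imwrite("pics/w8o.png",cv2.resize(im[150:410,200:440],None,fx=2.3,fy=2.3,interpolation=cv2.INTER_CUBIC))
E
```

```text
[[240. 173.]
 [253. 379.]
 [389. 379.]
 [397. 250.]
 [310. 250.]
 [309. 173.]]
```

View pics/w8o.png

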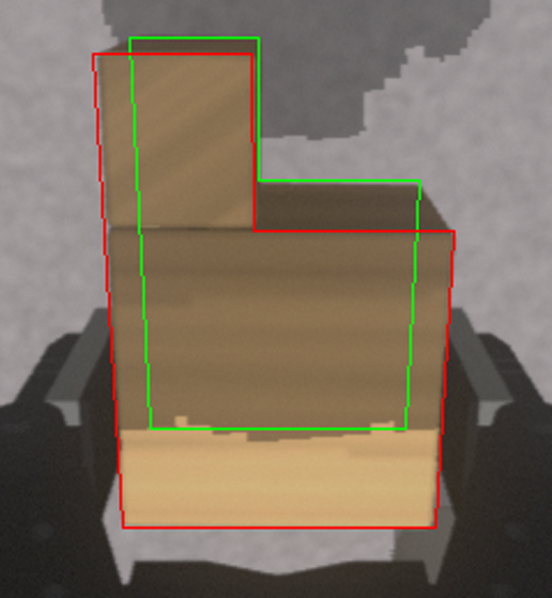

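```bash
python3 - <<'E'
from look import *
c=capture("top")
im=cv2.resize(c["pixels"],None,fx=8,fy=8,interpolation=cv2.INTER_CUBIC)
def d(P,col): cv2.polylines(im,[np.round((proj(c,P)+.5)*8).astype(int).reshape(-1,1,2)],True,col,1)
d(pl(L_T,.6437,.1785,0,.013),(0,0,255));d(pl(L_TI,.6437,.1785,0,.013),(0,0,255))
d(pl(L_E,.6135,.179,0,.038),(0,255,0))
cv2.imwrite("pics/t9.png",im[130*8:205*8,215*8:300*8])
E
```

```text
(no output)
```

View pics/t9.png

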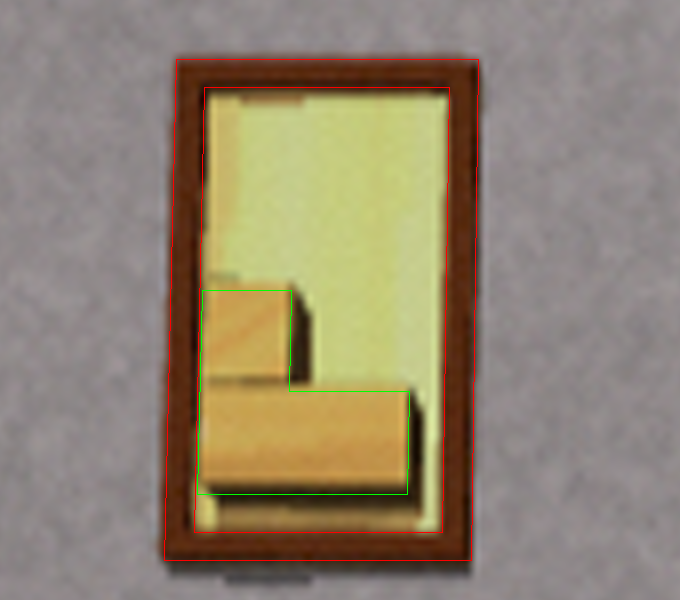

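```bash
python3 -m creep '[[-30,0,0,0,0,-4,0.3],[-70,0,0,0,0,-4,0.3],[-120,30,0,0,0,-4,0.3],[-169,70,0,0,0,-4,0.3],[-169,110,0,0,0,-4,0.3],[-169,150,3,0,0,-4,0.3],[-169,190,3,0,0,-4,0.3],[-169,215,3,0,0,-4,0.3],[-169,225,3,0,0,-4,0.3],[-169,225,3,0,0,-4,0.3]]'
python3 - <<'E'
from look import *
s=read_state();c=capture("wrist");T=wfc(c,s)
print(s['t'],tool(s)[:2],delta(s,[.6775,.179,.045],89.8),s['joints'].round(2))
im=c["pixels"].copy()
for P in(L_T,L_TI):draw(im,c,T,pl(P,.6437,.179,np.radians(-.2),.013),(0,0,255))
draw(im,c,T,pl(L_E,.6150,.179,np.radians(-.2),.038),(0,255,0))
cv2.imwrite("pics/w10o.png",im)
E
```

```text
t: 15.15
eef_pos: [0.6732, 0.1756, 0.1292]
tool_rot: [-0.001, 0.707, 0.707, -0.002]
contact_force: [-0.2, 0.8, -1.0]
gripper_width: 0.644
15.15 (array([0.67324524, 0.17560588, 0.12921568]), np.float64(90.0259562206056)) [ 3.5  4.6 84.2 -0.2  0.   0.2] [ 0.16  0.67  0.3   1.21 -0.    0.16]
```

View pics/w10o.png

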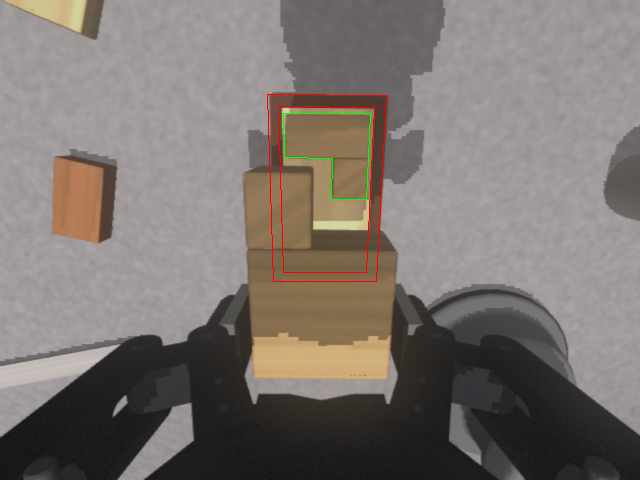

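```bash
python3 -m creep '[[3.5,4.5,20,0,0,0,0.3],[3.5,4.5,50,0,0,0,0.3],[3.5,4.5,75,0,0,0,0.3],[3.5,4.5,78,0,0,0,0.3],[3.5,4.5,78,0,0,0,0.3]]'
python3 - <<'E'
from look import *
s=read_state();c=capture("wrist");T=wfc(c,s)
print(s['t'],tool(s)[:2],delta(s,[.6775,.179,.017],89.8))
im=c["pixels"].copy()
for P in(L_T,L_TI):draw(im,c,T,pl(P,.6437,.179,np.radians(-.2),.013),(0,0,255))
draw(im,c,T,pl(L_E,.6150,.179,np.radians(-.2),.038),(0,255,0))
b,t=inhand(L_N,(0,-16.5),-90,-.0085,.032,s);draw(im,c,T,b,(255,255,0))
cv2.imwrite("pics/w11o.png",im)
E
```

```text
t: 15.7
eef_pos: [0.6756, 0.1799, 0.0534]
tool_rot: [-0.001, 0.706, 0.708, -0.002]
contact_force: [0.7, 0.1, 0.1]
gripper_width: 0.643
15.7 (array([0.67559273, 0.17986556, 0.05335931]), np.float64(90.10946180730211)) [-0.8  2.  36.4 -0.2  0.   0.3]
```

View pics/w11o.png

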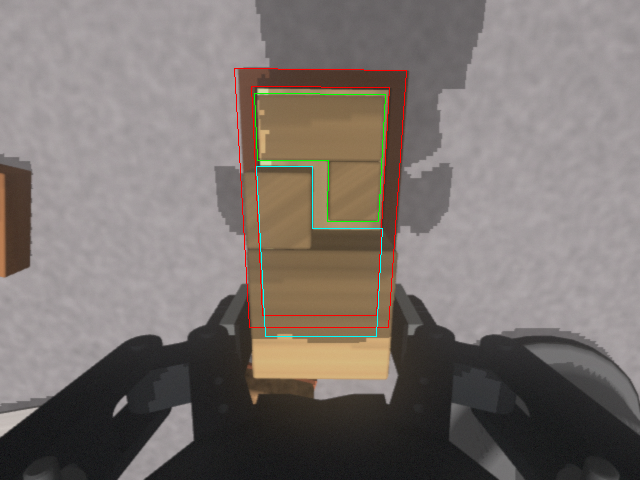

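```bash
python3 -m creep '[[-0.8,2,10,0,0,0,0.3],[-0.8,2,18,0,0,0,0.3],[-0.8,2,22,0,0,0,0.3],[-0.8,2,22,0,0,0,0.3],[-0.8,2,22,0,0,0,0.3]]'
python3 - <<'E'
from look import *
s=read_state();c=capture("wrist");T=wfc(c,s)
print(s['t'],tool(s)[:2],delta(s,[.6775,.179,.0145],89.8))
im=c["pixels"].copy()
draw(im,c,T,pl(L_E,.6150,.179,np.radians(-.2),.038),(0,255,0))
b,t=inhand(L_N,(0,-16.5),-90,-.0085,.032,s);draw(im,c,T,b,(255,255,0))
cv2.imwrite("pics/w12o.png",im)
E
```

```text
t: 16.25
eef_pos: [0.6797, 0.179, 0.0324]
tool_rot: [-0.0, 0.707, 0.708, -0.0]
contact_force: [-0.3, -0.8, -0.7]
gripper_width: 0.646
16.25 (array([0.67973738, 0.17900682, 0.03241095]), np.float64(90.07818443467384)) [-0.  -2.2 17.9 -0.   0.   0.3]
```

View pics/w12o.png

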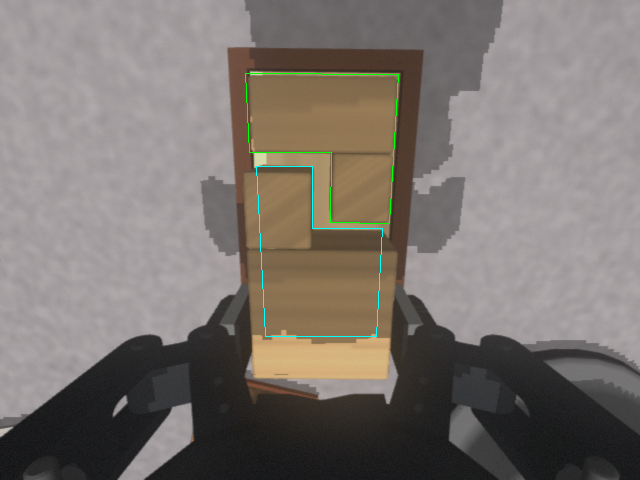

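```bash
python3 -m creep '[[0,-2,2,0,0,0,0.3],[0,-2,6,0,0,0,0.3],[0,-2,6,0,0,0,0.3]]';  python3 -m creep '[[0,0,4,0,0,0,0.3],[0,0,8,0,0,0,0.3],[0,0,11,0,0,0,0.3],[0,0,12,0,0,0,0.3],[0,0,12,0,0,0,0.3]]'
```

```text
t: 16.6
eef_pos: [0.6772, 0.179, 0.0258]
tool_rot: [-0.0, 0.707, 0.708, -0.0]
contact_force: [0.2, 0.4, -1.1]
gripper_width: 0.645
t: 17.1
eef_pos: [0.6776, 0.179, 0.0141]
tool_rot: [-0.0, 0.707, 0.708, -0.0]
contact_force: [-0.2, 0.1, -1.7]
gripper_width: 0.644
```

```bash
python3 -m creep '[[0,0,0.7,0,0,0,0.3],[0,0,1.2,0,0,0,0.3],[0,0,1.2,0,0,0,0.3]]';
```

```text
t: 17.4
eef_pos: [0.6781, 0.1791, 0.0135]
tool_rot: [0.0, 0.707, 0.708, 0.0]
contact_force: [-1.0, 0.3, -0.3]
gripper_width: 0.641
```

```bash
python3 -m creep '[[0,0,0.7,0,0,0,0.3],[0,0,1.2,0,0,0,0.3],[0,0,1.2,0,0,0,0.3]]';
```

```text
t: 17.7
eef_pos: [0.678, 0.1791, 0.0135]
tool_rot: [0.0, 0.707, 0.708, 0.0]
contact_force: [-2.8, -0.6, 6.6]
gripper_width: 0.647
```

```bash
python3 -m creep '[[0,0,-1,0,0,0,0.8],[0,0,-1,0,0,0,0.9],[0,0,-1,0,0,0,0.9],[0,0,-1,0,0,0,1],[0,0,-1,0,0,0,1]]';python3 -m creep '[[0,0,-30,0,0,0,1],[0,0,-70,0,0,0,1],[0,0,-100,0,0,0,1],[0,0,-130,0,0,0,1],[0,0,-130,0,0,0,1]]'
python3 - <<'E'
from h import *
s=read_state();print(s['t'],tool(s)[:2],s['joints'].round(2),delta(s,[.4755,.011,.15],69))
E
```

```text
t: 18.2
eef_pos: [0.6777, 0.179, 0.0129]
tool_rot: [-0.0, 0.707, 0.708, -0.0]
contact_force: [0.1, 1.1, 0.1]
gripper_width: 0.999
t: 18.7
eef_pos: [0.681, 0.1796, 0.1489]
tool_rot: [0.003, 0.707, 0.708, 0.004]
contact_force: [0.3, -0.4, 0.6]
gripper_width: 0.998
18.7 (array([0.68102902, 0.17961844, 0.14890374]), np.float64(90.08476318298791)) [ 0.17  0.67  0.35  1.24 -0.    0.17] [-1.683e+02 -2.058e+02 -3.300e+00  5.000e-01 -2.000e-01  2.110e+01]
```

```bash
python3 -m creep '[[-168,-206,-3,0,0,21,1],[-168,-206,-3,0,0,21,1],[-168,-206,-3,0,0,21,1],[-168,-206,-3,0,0,21,1],[-168,-206,-3,0,0,21,1],[-168,-206,-3,0,0,21,1],[-168,-206,-3,0,0,21,1],[-168,-206,-3,0,0,21,1]]'
python3 - <<'E'
from look import *
s=read_state();c=capture("wrist");T=wfc(c,s)
print(s['t'],tool(s)[:2],delta(s,[.4755,.011,.003],69))
im=c["pixels"].copy()
draw(im,c,T,pl(L_C,.4755,.011,np.radians(-21),.018),(0,0,255))
c=capture("top")
i2=cv2.resize(c["pixels"],None,fx=6,fy=6,interpolation=cv2.INTER_CUBIC)
def d(P,col): cv2.polylines(i2,[np.round((proj(c,P)+.5)*6).astype(int).reshape(-1,1,2)],True,col,1)
d(pl(L_T,.6437,.1785,0,.013),(0,0,255));d(pl(L_TI,.6437,.1785,0,.013),(0,0,255))
d(pl(L_E,.6153,.179,0,.038),(0,255,0));d(pl(L_N,.6612,.179,0,.038),(0,255,0))
cv2.imwrite("pics/w13o.png",im);cv2.imwrite("pics/t13.png",i2[125*6:210*6,205*6:305*6])
E
```

```text
t: 19.5
eef_pos: [0.4723, 0.0108, 0.1459]
tool_rot: [0.0, 0.824, 0.567, 0.0]
contact_force: [0.2, 0.5, 0.4]
gripper_width: 1.001
19.5 (array([0.47230512, 0.01076048, 0.14590687]), np.float64(69.04414722389123)) [  1.3   2.8 142.9   0.   -0.    0. ]
```

View pics/w13o.png

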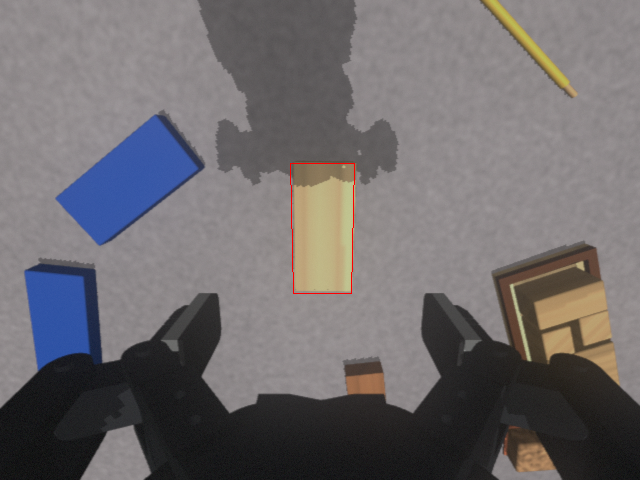

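View pics/t13.png

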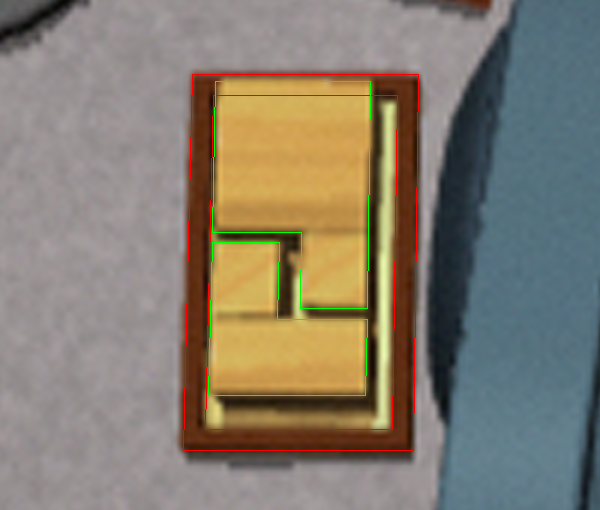

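The wrist view shows the caul at (322,228), with the outline lying on it. The top view shows the two blanks interlocked and flat in the tray. Now I grasp the caul.

```bash
python3 -m creep '[[1,3,40,0,0,0,1],[1,3,80,0,0,0,1],[1,3,115,0,0,0,1],[1,3,135,0,0,0,1],[1,3,144,0,0,0,1],[1,3,144,0,0,0,1]]' 40; python3 -m creep '[[0,0,0,0,0,0,0.3],[0,0,0,0,0,0,0.3],[0,0,0,0,0,0,0.3],[0,0,0,0,0,0,0.3],[0,0,0,0,0,0,0.3],[0,0,0,0,0,0,0.3],[0,0,0,0,0,0,0.3]]' 40
python3 -m creep '[[0,0,-20,0,0,0,0.3],[0,0,-60,0,0,0,0.3],[0,0,-100,0,0,0,0.3],[0,0,-140,0,0,0,0.3],[0,0,-140,0,0,0,0.3]]'
python3 - <<'E'
from look import *
s=read_state();c=capture("wrist");T=wfc(c,s)
print(s['t'],tool(s)[:2],delta(s,[.644,.179,.15],89.8))
im=c["pixels"].copy()
b,t=inhand(L_C,(0,0),-90,-.002,.018,s);draw(im,c,T,b,(0,255,0));draw(im,c,T,t,(0,0,255))
cv2.imwrite("pics/w14o.png",im)
E
```

```text
t: 20.2
eef_pos: [0.475, 0.0112, 0.001]
tool_rot: [-0.001, 0.823, 0.567, -0.001]
contact_force: [0.6, 0.4, 0.2]
gripper_width: 1.0
t: 20.9
eef_pos: [0.4768, 0.0105, 0.0036]
tool_rot: [0.001, 0.824, 0.567, 0.001]
contact_force: [-1.3, 0.7, 6.4]
gripper_width: 0.568
t: 21.4
eef_pos: [0.4796, 0.0101, 0.1481]
tool_rot: [0.004, 0.824, 0.567, 0.004]
contact_force: [0.8, 0.6, -0.6]
gripper_width: 0.574
21.4 (array([0.4795722 , 0.01014679, 0.14809139]), np.float64(69.08243293993674)) [216.4  93.3  -0.3   0.7  -0.  -20.7]
```

View pics/w14o.png

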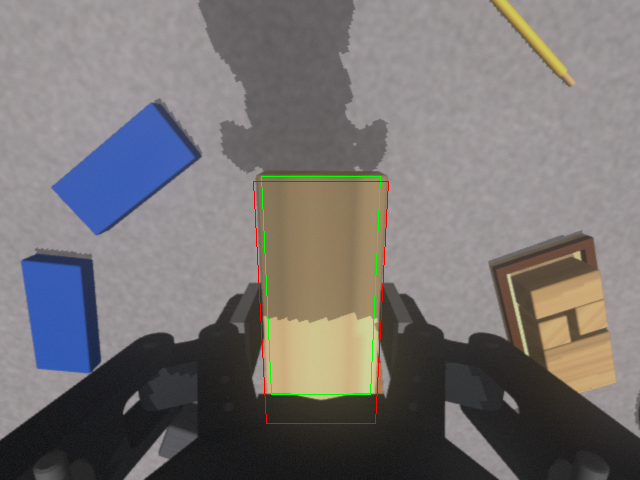

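```bash
python3 -m creep '[[216,95,0,0,0,-21,0.3],[216,95,0,0,0,-21,0.3],[216,95,0,0,0,-21,0.3],[216,95,0,0,0,-21,0.3],[216,95,0,0,0,-21,0.3],[216,95,0,0,0,-21,0.3],[216,95,0,0,0,-21,0.3],[216,95,0,0,0,-21,0.3],[216,95,0,0,0,-21,0.3]]'
python3 - <<'E'
from look import *
s=read_state();c=capture("wrist");T=wfc(c,s)
print(s['t'],tool(s)[:2],delta(s,[.6455,.179,.07],89.8))
im=c["pixels"].copy()
for P in(L_T,L_TI):draw(im,c,T,pl(P,.6437,.179,np.radians(-.2),.013),(0,0,255))
draw(im,c,T,pl(L_E,.6153,.179,np.radians(-.2),.038),(0,255,0))
b,t=inhand(L_C,(0,-1.5),-90,-.004,.018,s);draw(im,c,T,b,(0,255,0));draw(im,c,T,t,(0,0,255))
cv2.imwrite("pics/w15o.png",im)
E
```

```text
t: 22.35
eef_pos: [0.64, 0.1773, 0.1419]
tool_rot: [-0.0, 0.707, 0.707, -0.001]
contact_force: [0.3, 0.4, -0.6]
gripper_width: 0.573
22.35 (array([0.63998275, 0.17731394, 0.14193447]), np.float64(90.00994402091362)) [ 1.7  5.6 71.9 -0.1  0.   0.2]
```

View pics/w15o.png

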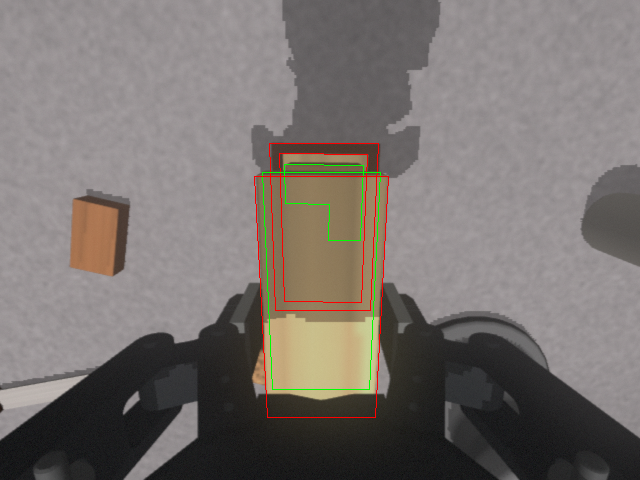

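```bash
python3 -m creep '[[1.5,4.5,30,0,0,0,0.3],[1.5,4.5,60,0,0,0,0.3],[1.5,4.5,76,0,0,0,0.3],[1.5,4.5,80,0,0,0,0.3],[1.5,4.5,80,0,0,0,0.3],[1.5,4.5,80,0,0,0,0.3]]'
python3 - <<'E'
from look import *
s=read_state();print(s['t'],tool(s)[:2],delta(s,[.6455,.179,.046],89.8))
E
```

```text
t: 23.0
eef_pos: [0.6464, 0.1798, 0.0636]
tool_rot: [0.001, 0.707, 0.707, 0.001]
contact_force: [0.1, -0.1, 0.2]
gripper_width: 0.574
23.0 (array([0.64641516, 0.17982047, 0.06364119]), np.float64(90.05707940942426)) [-0.8 -1.  17.6  0.1 -0.   0.3]
```

```bash
python3 -m creep '[[-0.8,-1,8,0,0,0,0.3],[-0.8,-1,14,0,0,0,0.3],[-0.8,-1,18,0,0,0,0.3],[-0.8,-1,19,0,0,0,0.3],[-0.8,-1,19,0,0,0,0.3]]';python3 -m creep '[[0,0,0.7,0,0,0,0.3],[0,0,1.4,0,0,0,0.3],[0,0,1.4,0,0,0,0.3]]'
```

```text
t: 23.5
eef_pos: [0.6443, 0.1792, 0.0427]
tool_rot: [-0.0, 0.707, 0.708, -0.0]
contact_force: [0.9, 0.1, -0.7]
gripper_width: 0.578
t: 23.8
eef_pos: [0.6447, 0.1792, 0.0418]
tool_rot: [0.0, 0.707, 0.708, 0.0]
contact_force: [0.1, 0.4, -0.6]
gripper_width: 0.575
```

```bash
python3 -m creep '[[0,0,0.7,0,0,0,0.3],[0,0,1.4,0,0,0,0.3],[0,0,1.4,0,0,0,0.3]]'
```

```text
t: 24.1
eef_pos: [0.6448, 0.1793, 0.0417]
tool_rot: [0.0, 0.707, 0.708, 0.0]
contact_force: [-3.2, -1.3, 5.8]
gripper_width: 0.571
```

```bash
python3 -m creep '[[0,0,-1,0,0,0,0.75],[0,0,-1,0,0,0,0.9],[0,0,-1,0,0,0,0.9],[0,0,-1,0,0,0,1],[0,0,-1,0,0,0,1]]';python3 -m creep '[[0,0,-30,0,0,0,1],[0,0,-70,0,0,0,1],[0,0,-100,0,0,0,1],[0,0,-110,0,0,0,1],[0,0,-110,0,0,0,1]]'
python3 - <<'E'
from look import *
s=read_state();c=capture("wrist");T=wfc(c,s)
print(s['t'],tool(s)[:2],delta(s,[.640,-.179,.16],137))
im=c["pixels"].copy()
for P in(L_T,):draw(im,c,T,pl(P,.6437,.179,np.radians(-.2),.013),(0,0,255))
draw(im,c,T,pl(L_C,.6437,.179,np.radians(-.2),.056),(0,255,0))
cv2.imwrite("pics/w16o.png",im)
E
```

```text
t: 24.6
eef_pos: [0.6445, 0.1792, 0.0411]
tool_rot: [-0.0, 0.707, 0.708, -0.0]
contact_force: [-0.1, -0.1, -0.6]
gripper_width: 1.0
t: 25.1
eef_pos: [0.6459, 0.1794, 0.1531]
tool_rot: [0.001, 0.707, 0.708, 0.002]
contact_force: [0.9, -0.2, -0.6]
gripper_width: 1.001
25.1 (array([0.64594062, 0.1794442 , 0.15305889]), np.float64(90.08231253385128)) [-3.584e+02 -6.400e+00 -7.200e+00  2.000e-01  1.000e-01 -4.690e+01]
```

View pics/w16o.png

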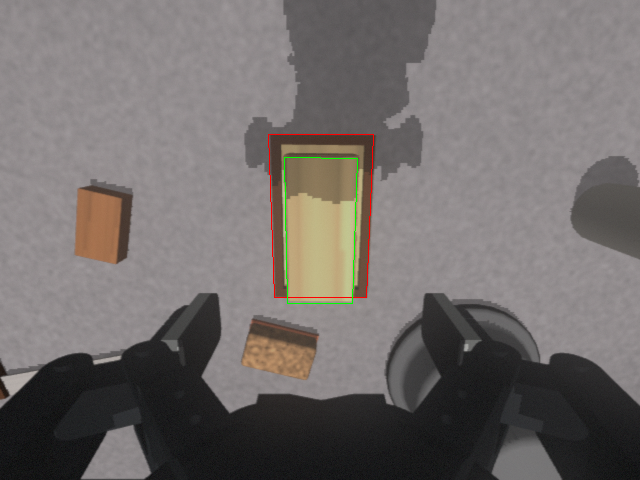

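The caul lies straight and within 1–2 px of centre along the tray. On to the weight.

```bash
python3 -m creep '[[-358,-6,-7,0,0,-47,1],[-358,-6,-7,0,0,-47,1],[-358,-6,-7,0,0,-47,1],[-358,-6,-7,0,0,-47,1],[-358,-6,-7,0,0,-47,1],[-358,-6,-7,0,0,-47,1],[-358,-6,-7,0,0,-47,1],[-358,-6,-7,0,0,-47,1],[-358,-6,-7,0,0,-47,1],[-358,-6,-7,0,0,-47,1]]'
python3 - <<'E'
from look import *
s=read_state();c=capture("wrist");T=wfc(c,s)
print(s['t'],tool(s)[:2],delta(s,[.640,-.179,.16],137),s['joints'].round(2))
im=c["pixels"].copy()
draw(im,c,T,pl(L_W,.640,-.179,np.radians(47.1),.036),(0,0,255))
cv2.imwrite("pics/w17o.png",im)
E
```

```text
t: 26.15
eef_pos: [0.6381, -0.1777, 0.1564]
tool_rot: [-0.002, 0.366, 0.931, 0.0]
contact_force: [-0.1, 0.6, 1.2]
gripper_width: 0.999
26.15 (array([ 0.63811791, -0.1777449 ,  0.15644084]), np.float64(137.07922495170632)) [-2.2  0.4 -3.6 -0.  -0.2  0.1] [-0.37  0.59  0.23  1.21  0.   -1.19]
```

View pics/w17o.png

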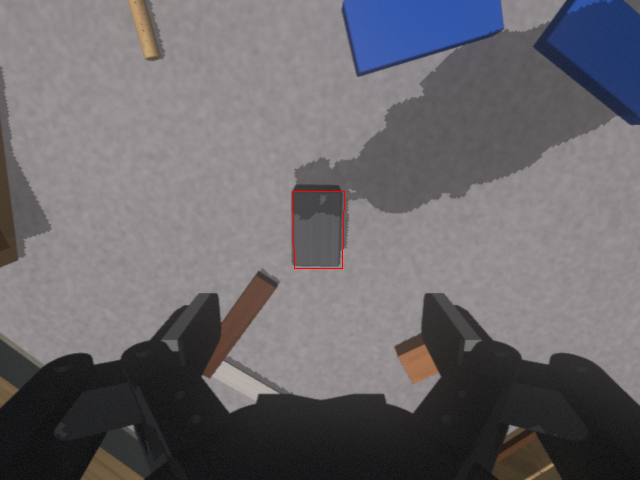

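```bash
python3 - <<'E'
from look import *
s=read_state();c=capture("wrist");T=wfc(c,s);M=rot(s)
for uv,z in [((262,270),.012),((279,283),.012),((396,347),.018),((318,190),.036),((318,266),.036),((293,228),.036),((343,228),.036)]:
    p=ray(c,[uv],z,T)[0];print(uv,(M.T@(p-s["eef_pos"])*1e3).round(1)[:2])
E
```

```text
(262, 270) [-53.5  43.5]
(279, 283) [-38.6  56.2]
(396, 347) [ 70.9 119.3]
(318, 190) [ -2.7 -32.2]
(318, 266) [-2.8 30.5]
(293, 228) [-22.7  -1.9]
(343, 228) [17.2 -1.9]
```

```bash
python3 -m creep '[[-2.7,-1,40,0,0,0,1],[-2.7,-1,80,0,0,0,1],[-2.7,-1,120,0,0,0,1],[-2.7,-1,145,0,0,0,1],[-2.7,-1,152,0,0,0,1],[-2.7,-1,152,0,0,0,1],[-2.7,-1,152,0,0,0,1]]' 70; python3 -m creep '[[0,0,0,0,0,0,0.2],[0,0,0,0,0,0,0.2],[0,0,0,0,0,0,0.2],[0,0,0,0,0,0,0.2],[0,0,0,0,0,0,0.2],[0,0,0,0,0,0,0.2],[0,0,0,0,0,0,0.2],[0,0,0,0,0,0,0.2]]' 70
```

```text
t: 26.95
eef_pos: [0.6418, -0.1811, 0.0081]
tool_rot: [0.001, 0.365, 0.931, -0.0]
contact_force: [0.0, 0.3, 0.6]
gripper_width: 1.0
t: 27.75
eef_pos: [0.6408, -0.1815, 0.0076]
tool_rot: [0.001, 0.366, 0.931, 0.0]
contact_force: [-1.2, 0.4, 6.3]
gripper_width: 0.456
```

```bash
python3 -m creep '[[0,0,-15,0,0,0,0.2],[0,0,-45,0,0,0,0.2],[0,0,-80,0,0,0,0.2],[0,0,-115,0,0,0,0.2],[0,0,-140,0,0,0,0.2],[0,0,-140,0,0,0,0.2],[0,0,-140,0,0,0,0.2]]'
python3 - <<'E'
from look import *
s=read_state();c=capture("wrist");T=wfc(c,s)
print(s['t'],tool(s)[:2],delta(s,[.644,.179,.16],90))
im=c["pixels"].copy()
b,t=inhand(L_W,(0,-1.5),-90,-.006,.036,s);draw(im,c,T,b,(0,255,0));draw(im,c,T,t,(0,0,255))
cv2.imwrite("pics/w18o.png",im)
E
```

```text
t: 28.45
eef_pos: [0.6398, -0.1813, 0.1449]
tool_rot: [-0.001, 0.366, 0.931, -0.0]
contact_force: [-0.6, -0.5, -6.7]
gripper_width: 0.458
28.45 (array([ 0.63983276, -0.18131781,  0.14489444]), np.float64(137.0725267045488)) [ 2.424e+02  2.667e+02 -1.500e+01 -1.000e-01 -1.000e-01  4.710e+01]
```

View pics/w18o.png

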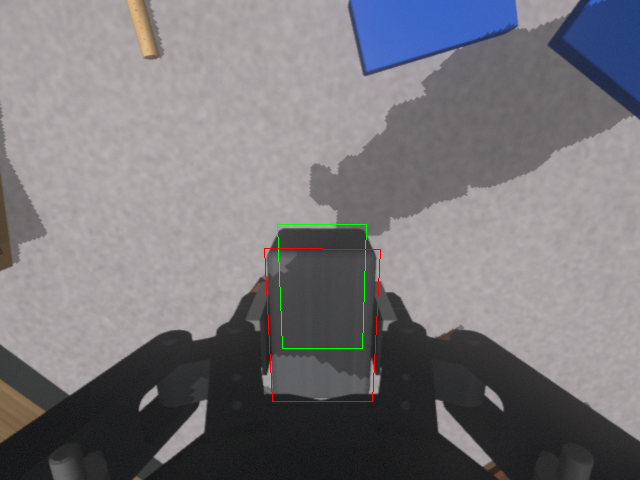

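```bash
python3 -m creep '[[242,267,-10,0,0,47,0.2],[242,267,-10,0,0,47,0.2],[242,267,-10,0,0,47,0.2],[242,267,-10,0,0,47,0.2],[242,267,-10,0,0,47,0.2],[242,267,-10,0,0,47,0.2],[242,267,-10,0,0,47,0.2],[242,267,-10,0,0,47,0.2],[242,267,-10,0,0,47,0.2],[242,267,-10,0,0,47,0.2]]'
python3 -m creep '[[0,0,0,0,0,0,0.2],[0,0,0,0,0,0,0.2]]'
python3 - <<'E'
from look import *
s=read_state();c=capture("wrist");T=wfc(c,s)
print(s['t'],tool(s)[:2],delta(s,[.6443,.179,.08],89.8))
im=c["pixels"].copy()
b,t=inhand(L_W,(0,-1),-90,-.0076,.036,s);draw(im,c,T,b,(0,255,0));draw(im,c,T,t,(0,0,255))
draw(im,c,T,pl(L_C,.6437,.179,np.radians(-.2),.056),(0,255,0))
cv2.imwrite("pics/w19o.png",im)
c=capture("top");
i2=cv2.resize(c["pixels"],None,fx=6,fy=6,interpolation=cv2.INTER_CUBIC)
cv2.imwrite("pics/t19.png",i2[125*6:210*6,205*6:305*6])
E
```

```text
t: 29.5
eef_pos: [0.6435, 0.1785, 0.1537]
tool_rot: [-0.001, 0.706, 0.708, -0.002]
contact_force: [-0.5, -1.5, -5.8]
gripper_width: 0.45
t: 29.7
eef_pos: [0.6447, 0.1772, 0.1555]
tool_rot: [-0.0, 0.707, 0.707, -0.001]
contact_force: [0.4, 0.5, -6.9]
gripper_width: 0.456
29.7 (array([0.64474865, 0.1772426 , 0.15552646]), np.float64(89.9576444937894)) [ 1.8 -0.3 75.5 -0.1  0.   0.2]
```

View pics/w19o.png

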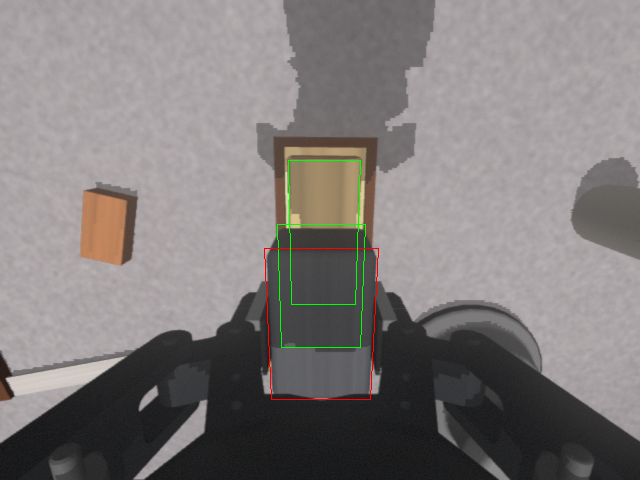

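```bash
python3 -m creep '[[1.8,-0.5,30,0,0,0,0.2],[1.8,-0.5,55,0,0,0,0.2],[1.8,-0.5,72,0,0,0,0.2],[1.8,-0.5,78,0,0,0,0.2],[1.8,-0.5,78,0,0,0,0.2],[1.8,-0.5,78,0,0,0,0.2]]'
python3 - <<'E'
from look import *
s=read_state();print(s['t'],tool(s)[:2],delta(s,[.6438,.179,.0655],89.8))
E
```

```text
t: 30.4
eef_pos: [0.6454, 0.1806, 0.0795]
tool_rot: [0.001, 0.707, 0.707, 0.001]
contact_force: [-0.0, 0.2, -5.8]
gripper_width: 0.454
30.4 (array([0.64539582, 0.18060918, 0.07950095]), np.float64(90.05740140521894)) [-1.6 -1.6 14.   0.1 -0.   0.3]
```

```bash
python3 -m creep '[[-1.2,-1.5,6,0,0,0,0.2],[-1.2,-1.5,10,0,0,0,0.2],[-1.2,-1.5,13,0,0,0,0.2],[-1.2,-1.5,13,0,0,0,0.2],[-1.2,-1.5,13,0,0,0,0.2],[-1.2,-1.5,13,0,0,0,0.2]]'
```

```text
t: 31.0
eef_pos: [0.6431, 0.1796, 0.0655]
tool_rot: [0.0, 0.707, 0.708, 0.0]
contact_force: [-0.3, -1.3, -5.8]
gripper_width: 0.456
```

```bash
python3 -m creep '[[0,0,0.7,0,0,0,0.2],[0,0,1.4,0,0,0,0.2],[0,0,1.4,0,0,0,0.2]]'
```

```text
t: 31.3
eef_pos: [0.6429, 0.1795, 0.0638]
tool_rot: [-0.0, 0.707, 0.708, -0.0]
contact_force: [0.4, 0.5, -6.1]
gripper_width: 0.456
```

```bash
python3 -m creep '[[0,0,0.6,0,0,0,0.2],[0,0,1.0,0,0,0,0.2],[0,0,1.0,0,0,0,0.2]]'
```

```text
t: 31.6
eef_pos: [0.643, 0.1795, 0.0636]
tool_rot: [0.0, 0.707, 0.708, 0.0]
contact_force: [-3.6, 0.0, 1.0]
gripper_width: 0.453
```

Contact: the wrist no longer carries the weight. I release and back off.

```bash
python3 -m creep '[[0,0,-0.5,0,0,0,0.6],[0,0,-0.5,0,0,0,0.8],[0,0,-0.5,0,0,0,0.9],[0,0,-0.5,0,0,0,1],[0,0,-0.5,0,0,0,1],[0,0,-0.5,0,0,0,1]]';python3 -m creep '[[0,0,-20,0,0,0,1],[0,0,-60,0,0,0,1],[0,0,-90,0,0,0,1],[0,0,-110,0,0,0,1],[0,0,-110,0,0,0,1]]'; python3 -m creep '[[-120,-120,0,0,0,0,1],[-120,-120,0,0,0,0,1],[-240,-120,0,0,0,0,1],[-240,-120,0,0,0,0,1],[-240,-120,0,0,0,0,1],[-240,-120,0,0,0,0,1],[-240,-120,0,0,0,0,1],[-240,-120,0,0,0,0,1],[-240,-120,0,0,0,0,1]]'
python3 - <<'E'
from look import *
c=capture("top");i2=cv2.resize(c["pixels"],None,fx=6,fy=6,interpolation=cv2.INTER_CUBIC)
def d(P,col): cv2.polylines(i2,[np.round((proj(c,P)+.5)*6).astype(int).reshape(-1,1,2)],True,col,1)
d(pl(L_T,.6437,.1785,0,.013),(0,0,255))
d(pl(L_C,.6437,.1785,0,.056),(0,255,0));d(pl(L_W,.6437,.1785,0,.092),(255,0,255))
b=capture("scene")["pixels"];i3=cv2.resize(b[260:380,320:450],None,fx=4,fy=4,interpolation=cv2.INTER_CUBIC)
cv2.imwrite("pics/t20.png",i2[125*6:210*6,205*6:305*6]);cv2.imwrite("pics/s20.png",i3);cv2.imwrite("pics/t20f.png",c["pixels"])
E
```

```text
t: 32.2
eef_pos: [0.6431, 0.1795, 0.0634]
tool_rot: [0.0, 0.707, 0.708, 0.0]
contact_force: [-0.6, -0.8, 0.2]
gripper_width: 1.0
t: 32.7
eef_pos: [0.6454, 0.18, 0.1775]
tool_rot: [0.002, 0.707, 0.708, 0.003]
contact_force: [0.2, 0.2, -0.2]
gripper_width: 1.005
t: 33.6
eef_pos: [0.5232, -0.0598, 0.1728]
tool_rot: [-0.0, 0.706, 0.708, -0.0]
contact_force: [0.2, -0.7, 0.4]
gripper_width: 1.003
```

View pics/t20.png

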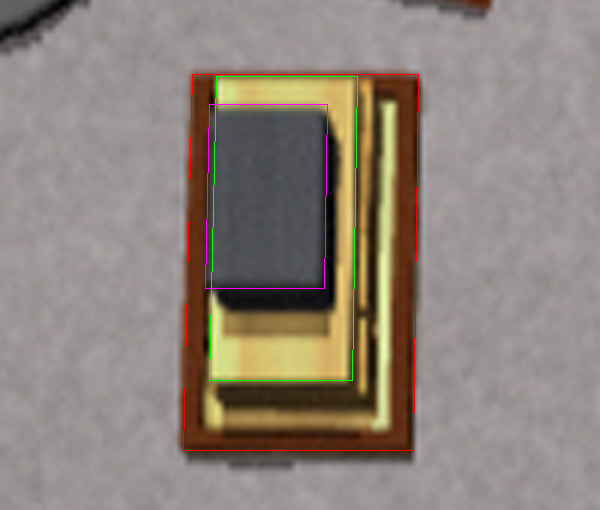

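View pics/s20.png

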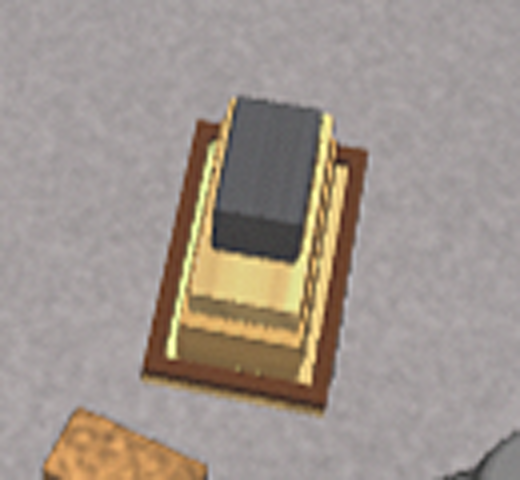

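View pics/t20f.png

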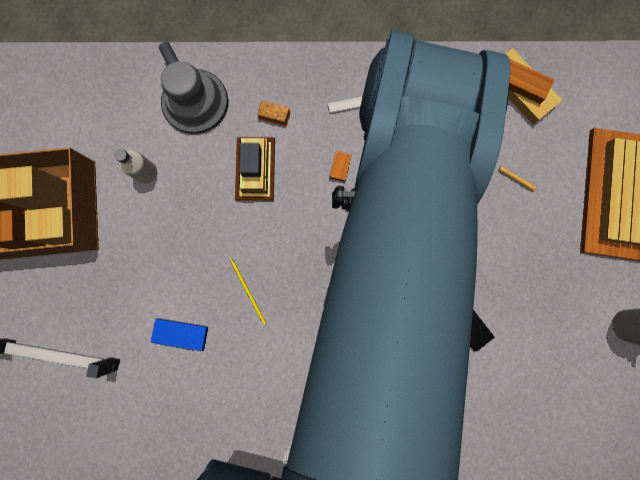

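```bash
python3 -c "
from station import *
print(read_state()['t']);print(job_done())"
```

```text
33.7
the job is handed in; nothing more can be done
None
```

I completed the lay-up in the order you asked and handed it in at about 34 s. No verdict was reported. The gripper is open and clear of everything.

- **Elbow and notched block:** they interlock and lie flat on the tray floor. The top view before the caul went on put the elbow about 2–3 mm along x from its nominal place and the notched block within 1 mm.
- **Caul:** it lies along the tray, within about 2 mm of centre. The top view after release shows it on its outline. One earlier wrist view put it 1–2 mm lower in x, within the calibration error.
- **Weight:** it sits flat in the middle of the caul, within about 1–2 mm. The wrist force had fallen to about zero before I let go.
- **Left alone:** I touched neither the glue bottle nor the offcut, and both look unmoved in the last top picture. I also left the blue and black look-alikes alone, but the arm hid some of them in that picture.

The largest contact force the wrist reported was about 12 N, read at the end of each move. No check failed.

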